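# Loosen the knurled thumbscrew and reset the tube jig's stop bar

### The job

Reset the tube-cutting jig to its shortest length: with light strokes of a fingertip round its knurled rim, roll the brass thumbscrew two full turns counterclockwise (seen from above), within a quarter turn, so that its point leaves the stop bar. Then push the bar's head gently until the bar is fully home against its end stop, and draw back clear. Do not pinch, grip or lift anything, and do not disturb the loose things lying round the jig.

Things in the scene. Friction and masses are not known exactly. Their poses are not given: they have to be found in the camera images.
- jig: Tube-cutting jig screwed to the worktop: dark steel base 142 x 68 x 10 mm with two aluminium rails 28 mm high and an aluminium bridge, 36 x 43 mm, top at 40 mm, over a steel bar. Origin on the worktop under the thumbscrew's vertical axis; z up; its x axis is the way the bar is pushed. The base runs from x = -60 to +82 mm; a two-plate end stop 37 mm high stands at x = 66 to 82 mm. Nothing on it but the thumbscrew is higher than 44 mm.
- screw_top (a point): Centre of the thumbscrew's rim-top plane, on its vertical axis, 64 mm above the worktop at the start (a low boss rises 3 mm more). The thumbscrew is a brass disc 60 mm across and 18 mm tall with 24 upright ridges, 3.5 mm wide, 1.5 mm proud, round its rim, which start 46 mm above the worktop. It rises 3 mm per counterclockwise turn (6 mm after two).
- screw_dot (a point): Dark dot, 5.6 mm across, on the thumbscrew's top face, 21 mm from its axis; it turns with the screw and at joint value 0 lies on the bar head's side (jig -x).
- thumbscrew (a joint): Turn of the thumbscrew in rad, counterclockwise seen from above positive, counted on over full turns. It starts tight within 0.3 of 0; two full turns are 12.57. It turns stiffly with a constant drag of about 0.02 N m (0.7 N at the rim) and stays where it is left. Its point is clear of the bar from about 1.7 turns; at 2.6 turns it meets its stop.
- bar_head (a point): Centre of the outer face of the bar's head, the face to push, 28 mm above the worktop. The head is an upright steel plate 34 mm wide, 32 mm tall (12 to 44 mm above the worktop) and 8 mm thick, at jig x = -105 mm (outer face) when out, -75 mm when home; push it along jig +x.
- stop_bar (a joint): Travel of the stop bar in m: 0 out, where the screw's point locks it (0.8 mm of play), 0.030 fully home. It slides with about 1.2 N of drag and stays where it is left.
- wax_block: Loose green wax block 34 x 52 x 18 mm, bystander. Origin at the centre of its underside.
- brass_weight: Loose brass weight with a knob, 33 mm across, 44 mm tall, bystander. Origin at the centre of its underside.
- loupe: Loose black eye loupe, 36 mm across, 27 mm tall, bystander. Origin at the centre of its underside.
- ring_1: Loose pale metal ring 22 mm across, 9 mm tall, bystander. Origin at the centre of its underside.

How it is judged:
On the way, in this order (a step that is already met when the one before it is completed fails the run):
1. the thumbscrew is loosened two full turns, within a quarter turn, with the bar still out (value of joint thumbscrew between 11 and 14.14 rad and value of joint stop_bar below 0.005 m), for 0.2 s.
2. the bar is pushed home (value of joint stop_bar above 0.027 m), for 0.2 s.
At the end, for the whole second after the job is handed in: The thumbscrew stands two full turns (within a quarter turn) counterclockwise of tight, the bar is within 3 mm of fully home, and both are at rest (value of joint thumbscrew between 11 and 14.14 rad and value of joint stop_bar above 0.027 m and velocity of joint thumbscrew between -0.05 and 0.05 rad/s and velocity of joint stop_bar between -0.005 and 0.005 m/s); the robot touches nothing.
It fails at once if the thumbscrew is turned more than two and a quarter turns (value of joint thumbscrew above 14.14 rad).
It fails at once if the fingers pinch the jig or lean on it with more than 35 N (contact force between the fingers and jig above 35 N).
It fails at once if the wax block, brass weight, loupe or ring is moved more than 15 mm or lifted (distance of any of wax_block, brass_weight, loupe, ring_1 from where it was at the start of the episode above 0.015 m).
It also fails if it takes over 54 s, if anything falls off the work surface, if the arm or the gripper's body presses on something with over 40 N, if the wrist force passes 120 N, or if a joint passes its speed limit or range.

### The arm

A 6-joint arm with a two-finger parallel gripper is mounted at the origin on a cart in front of the work surface, level with it; the furniture and walls round the work are solid. World frame = base frame: x ahead of the robot, y to its left, z up, the work surface at z = 0. Lengths are in m, angles in rad, forces in N, time in s.
With the tool pointing down it reaches from about 0.35 to 0.975 m from the base axis. Payload 4.9 kg.
Tool frame: the origin (TCP) lies between the finger pads; the fingertips stand 8 mm ahead of it and the grasp point (between the pads) lies 11 mm behind it; z points along the fingers, y is the line along which they close (so a half turn about z gives the same grasp; the last joint's range is limited). The gripper opens to 85 mm and grips with 20 to 120 N. Pads are 22 mm wide; open, the fingers measure 114 mm over their backs; the gripper's body (76 mm by 85 mm) begins 54 mm behind the grasp point. The pads swing forward as they close: fully open they stand 13 mm farther back than shut.
Start: joints at [1.04, 0.053, 1.613, -0, 1.476, -0.119], TCP at [0.25, 0.573, 0.239] pointing down, gripper open.
Joint ranges: [-3.01, 3.01], [-1.01, 2.22], [0.06, 2.58], [-1.02, 4.17], [0.09, 2.62], [-3.14, 3.14]. Speed limits (rad/s): [2.57, 2.57, 3.14, 3.14, 3.14, 3.14].

### API

Orientations are given as a rotation vector (axis times angle).
In Python, from plant import sensors, eyes, env gives the robot as it stands. The module is installed in compiled form; this text tells all that it offers.
- The arm moves only by the tool move_arm, never from a script. Its argument "moves" is one flat list of numbers, 7 for each row, row after row: the opening in per cent of the stroke, from 0 (shut) to 100 (fully open), then the shift along the tool's x, y, z in m, then the turn, a rotation vector about the tool's x, y, z in rad. A call has 1 to 10 rows; each row shifts and turns the commanded pose from where the row before left it, along the tool's axes as they then stand; what a row does not reach is not made up. A row lasts 1/12 s, in which the tool goes at most 41.7 mm and 7.16 degrees, less where a joint would pass 70% of its speed; a pose out of reach is approached as far as the arm can. A call is refused whole if a number of a shift passes 0.0417 or a number of a turn 0.125, either way. A call with a gripper value outside its range is refused whole. The fingers move at their own pace and stop on an object; the grip force is fixed at half the most. Time passes only in rows, so rows that do not move let the fingers close. It gives the time, the measured TCP pose, the force, the opening and the grip force at its end, in the units of the state.
- sensors.get_state(): the state, without advancing time (a new reading comes with each control period).
- eyes.read_camera(name): name is "side" or "top"; returns a dict with "pixels" (400x640x3 uint8, blue, green, red), "fx", "fy", "cx", "cy" (pixels), "position" and "orientation" of the camera in the world. Camera axes: x right, y up, looking along -z (the intrinsics and any distortion apply to the point x, -y, -z); pixel columns grow to the right and rows downward; lengths in m; the calibration is good to about 2 mm. A picture is of the moment at which its call begins. There is no depth.
- env.finish_job(): hands the job in; it is judged then, once.
The state is a dict: "time_s": time; "q": joint angles; "qvel": joint speeds; "tau": joint torques, N m; "tcp_pos": TCP position; "orientation": TCP orientation; "contact_force": force on the tool from outside, world axes, zero at the start; "moment": the same for the moment, N m; "finger_gap": opening from 0.0 (shut) to 1.0 (fully open); "gripper_force": force on a finger pad.
Only numpy, scipy, OpenCV 4.12 (cv2) and the standard library are available. Lean on these libraries where they do the work, as an engineer would, in place of code of your own. Each camera call takes 0.05 s, during which the arm holds its last target. There are 200 camera calls.

## Working session

There is one attempt and no reset: what is moved stays moved. The work goes in short steps, Python scripts to look and compute and a tool call to move; the robot and the scene stay as the last step left them, time stands still between calls to the robot, and variables do not carry over. Pictures are saved under pics/ and viewed, at most 12 in all, crops included, and the job is handed in when it is done.

Besides the shell and the picture viewer there is one more tool, called after "Call:" as name(argument=value, ...) on one line, values as JSON. move_arm: Moves the arm, as the interface text tells. Its arguments: {"type":"object","properties":{"moves":{"type":"array"}},"required":["moves"]}

```bash
mkdir -p pics
python3 - <<'E'
from plant import sensors, eyes, env
import cv2,pickle
s=sensors.get_state();print(s)
d={}
for n in("side","top"):
    c=eyes.read_camera(n);d[n]=c;cv2.imwrite(f"pics/{n}0.png",c["pixels"])
    print({k:v for k,v in c.items() if k!="pixels"})
pickle.dump(d,open("cam0.pkl","wb"))
E
```

```text
{'time_s': 0.0, 'q': array([ 1.04003017e+00,  5.33622429e-02,  1.61427044e+00, -1.59582469e-05,
        1.47599746e+00, -1.18991749e-01]), 'qvel': array([-0.00060973, -0.00035865, -0.0010311 , -0.00073669,  0.0008751 ,
        0.00013281]), 'tau': array([-9.32474832e-04, -3.93717992e+01, -3.70159185e+01, -1.92567295e-04,
        7.33432593e-03,  1.28542510e-05]), 'tcp_pos': array([0.24984227, 0.57223989, 0.23807373]), 'orientation': array([-6.42121187e-01, -3.07461936e+00,  3.04040846e-03]), 'contact_force': array([ 0.59566121,  0.04458105, -0.6467071 ]), 'moment': array([ 0.03472073, -0.01435232, -0.00520289]), 'gripper_force': 0.0, 'finger_gap': 0.9995110968856582}
{'fx': 396.73301239497954, 'fy': 396.73301239497954, 'cx': 315.75699696234, 'cy': 202.14171042639637, 'position': array([-0.06407568, -0.37064061,  0.57836523]), 'orientation': array([ 0.84426325, -0.51378424, -1.04259849])}
{'fx': 501.8711125944323, 'fy': 501.8711125944323, 'cx': 316.77245866437676, 'cy': 193.4655437579117, 'position': array([ 0.32220447, -0.06219718,  1.25079934]), 'orientation': array([ 0.14430548, -0.15747922, -1.54102707])}
```

View pics/top0.png

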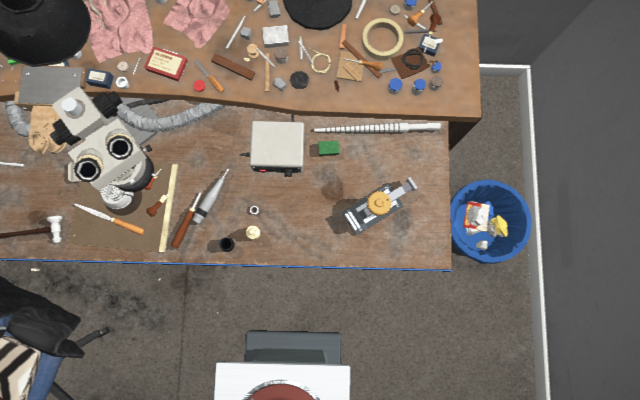

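View pics/side0.png

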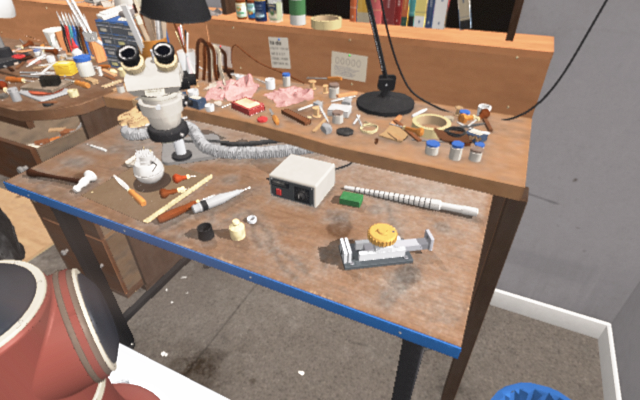

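The top view shows the jig with its brass screw at about (379,203), bar head at about (411,185), end stop at about (352,222), green wax at (329,148), brass weight at (253,232), loupe at (227,244) and ring at (254,210). In the side view the screw is at about (382,235) and the head at about (430,241).

```bash
cat > h.py <<'E'
import numpy as np,cv2,pickle
from scipy.spatial.transform import Rotation as R
def ray(c,u,v):
    d=np.array([(u-c["cx"])/c["fx"],-(v-c["cy"])/c["fy"],-1.])
    return np.array(c["position"]),R.from_rotvec(c["orientation"]).apply(d)
def plane(c,u,v,z):
    p,d=ray(c,u,v);return p+d*(z-p[2])/d[2]
def proj(c,P):
    q=R.from_rotvec(c["orientation"]).inv().apply(np.asarray(P,float)-c["position"])
    return np.array([c["cx"]+c["fx"]*q[...,0]/-q[...,2],c["cy"]-c["fy"]*q[...,1]/-q[...,2]]).T
def tri(c1,p1,c2,p2):
    a,d=ray(c1,*p1);b,e=ray(c2,*p2);d/=np.linalg.norm(d);e/=np.linalg.norm(e)
    s,t=np.linalg.lstsq(np.c_[d,-e],b-a,rcond=None)[0]
    return (a+s*d+b+t*e)/2,np.linalg.norm(a+s*d-b-t*e)
def brass(c,box):
    x0,y0,x1,y1=box;h=cv2.cvtColor(c["pixels"][y0:y1,x0:x1],cv2.COLOR_BGR2HSV)
    m=cv2.inRange(h,(12,110,100),(30,255,255));return m
def big(m):
    n,l,s,ct=cv2.connectedComponentsWithStats(m);k=1+np.argmax(s[1:,4]);return (l==k).astype(np.uint8),s[k],ct[k]
E
python3 - <<'E'
from h import *
d=pickle.load(open("cam0.pkl","rb"))
boxes={"top":(330,160,430,250),"side":(320,210,450,280)}
C={}
ims=[]
for n,b in boxes.items():
    c=d[n];m,s,ct=big(brass(c,b));C[n]=ct+b[:2];print(n,s,C[n])
    im=c["pixels"][b[1]:b[3],b[0]:b[2]];im=cv2.resize(im,None,fx=6,fy=6,interpolation=cv2.INTER_CUBIC);ims.append(im)
    print(n,"plane z=.060",plane(c,*C[n],.060))
print(tri(d["top"],C["top"],d["side"],C["side"]))
im=np.zeros((960,800,3),np.uint8);im[:540,:600]=ims[0];im[540:960,:780]=ims[1]
cv2.imwrite("pics/crop0.png",cv2.resize(im,(500,600)))
for nm,p,z in(("wax",(329,148),.018),("weight",(253,232),.04),("loupe",(227,244),.027),("ring",(254,210),.009),("head",(411,185),.04),("endstop",(352,222),.037)):print(nm,plane(d["top"],*p,z))
E
```

```text
top [ 37  31  24  24 424] [378.54245283 202.93396226]
top plane z=.060 [ 0.5353613  -0.21898613  0.06      ]
side [ 47  13  31  24 561] [381.58467023 234.0855615 ]
side plane z=.060 [ 0.52912597 -0.22216515  0.06      ]
(array([ 0.5366501 , -0.22006652,  0.05331091]), np.float64(0.00043123445737039954))
wax [ 0.68183675 -0.0981281   0.018     ]
weight [0.45983447 0.082353   0.04      ]
loupe [0.43047791 0.14563618 0.027     ]
ring [0.51861806 0.08619751 0.009     ]
head [ 0.58598811 -0.30192564  0.04      ]
endstop [ 0.49060947 -0.15720074  0.037     ]
```

View pics/crop0.png

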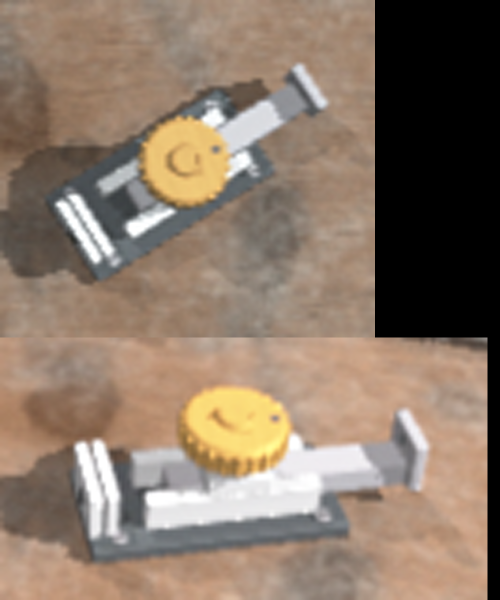

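The crop shows the disc centre at top-view pixel (379,203) and its dot at (387.6,199.7), on the head side. The head's outer edge is at about (414,182), and the base corners are at crop positions (50,197), (103,278), (222,88) and (272,170). Next I'll work out the jig axis and the travel rows.

```bash
cat > plan.py <<'E'
import numpy as np,json,sys
# command state: x,y,z,psi (tool-x yaw); tool z down. rows: world waypoint -> tool frame
def load():
    return json.load(open("cmd.json"))
def save(c): json.dump([float(v) for v in c],open("cmd.json","w"))
def rows(way,op,c=None):
    """way: list of (x,y,z,psi) one per row; prints calls of 10 rows, stores the end as commanded"""
    c=np.array(c if c is not None else load());out=[]
    for w in way:
        a=c[3];d=np.array(w[:3])-c[:3]
        ex=np.array([np.cos(a),np.sin(a),0]);ey=np.array([np.sin(a),-np.cos(a),0]);ez=np.array([0,0,-1.])
        s=[round(float(d@e),4) for e in(ex,ey,ez)];t=round(-(w[3]-a),3)
        assert max(map(abs,s))<=.0417 and abs(t)<=.125,(s,t)
        c[:3]+=s[0]*ex+s[1]*ey+s[2]*ez;c[3]-=t
        out.append([op]+s+[0,0,t])
    for i in range(0,len(out),10): print(json.dumps(sum(out[i:i+10],[])).replace(" ","").replace("0.0,","0,"))
    save(c);print("end",c.round(4))
def lin(c,target,n): 
    c=np.array(c);return [c+(np.array(target)-c)*k/n for k in range(1,n+1)]
E
python3 - <<'E'
from h import *;from plan import *
d=pickle.load(open("cam0.pkl","rb"));t=d["top"]
f=lambda p,z:plane(t,330+p[0]/3.75,160+p[1]/3.75,z)[:2]
A,B,C,D=[f(p,.01) for p in((50,197),(103,278),(222,88),(272,170))]
print("len",np.linalg.norm(C-A),np.linalg.norm(D-B),"wid",np.linalg.norm(B-A))
u=((A-C)+(B-D));u/=np.linalg.norm(u);print("axis deg",np.degrees(np.arctan2(u[1],u[0])))
m=(A+B+C+D)/4;print("axis point from base",m-u*.011,"head pt",f((315,84),.044),(f((315,84),.044)-(m-u*.011))@u)
ce=f((185,161),.064);dt=f((216,149),.064);v=dt-ce;print("screw",ce,"dot r",np.linalg.norm(v),"deg",np.degrees(np.arctan2(v[1],v[0])))
c0=[.25,.573,.239,np.radians(156.4)]
# target: theta=-90, psi=-90deg ; radial 80 mm out, z .15
tg=[.536,-.22-.08,.15,np.radians(-90)]
rows(lin(c0,tg,36),6,c0)
E
```

```text
len 0.13879551814450983 0.1355917195043451 wid 0.06424638278500652
axis deg 123.83117648282759
axis point from base [ 0.53532949 -0.2214064 ] head pt [ 0.59186601 -0.30862663] -0.1039288134014791
screw [ 0.53469517 -0.22036271] dot r 0.021595976330823795 deg -67.31563653391414
[6,-0.017,-0.019,0.0025,0,0,0.119,6,-0.0191,-0.0169,0.0024,0,0,0.12,6,-0.021,-0.0145,0.0025,0,0,0.119,6,-0.0226,-0.0119,0.0025,0,0,0.12,6,-0.0239,-0.0091,0.0025,0,0,0.119,6,-0.0247,-0.0062,0.0024,0,0,0.12,6,-0.0253,-0.0032,0.0025,0,0,0.119,6,-0.0255,-0.0001,0.0025,0,0,0.12,6,-0.0254,0.0029,0.0024,0,0,0.119,6,-0.0248,0.0059,0.0025,0,0,0.12]
[6,-0.024,0.0088,0.0025,0,0,0.119,6,-0.0227,0.0116,0.0025,0,0,0.119,6,-0.0212,0.0142,0.0024,0,0,0.12,6,-0.0194,0.0166,0.0025,0,0,0.119,6,-0.0172,0.0189,0.0025,0,0,0.12,6,-0.0148,0.0207,0.0025,0,0,0.119,6,-0.0123,0.0224,0.0024,0,0,0.12,6,-0.0095,0.0237,0.0025,0,0,0.119,6,-0.0067,0.0246,0.0025,0,0,0.12,6,-0.0036,0.0253,0.0024,0,0,0.119]
[6,-0.0006,0.0255,0.0025,0,0,0.12,6,0.0024,0.0254,0.0025,0,0,0.119,6,0.0054,0.0249,0.0025,0,0,0.12,6,0.0084,0.0241,0.0024,0,0,0.119,6,0.0112,0.0229,0.0025,0,0,0.119,6,0.0139,0.0215,0.0025,0,0,0.12,6,0.0163,0.0196,0.0024,0,0,0.119,6,0.0185,0.0176,0.0025,0,0,0.12,6,0.0205,0.0152,0.0025,0,0,0.119,6,0.0221,0.0127,0.0025,0,0,0.12]
[6,0.0235,0.0099,0.0024,0,0,0.119,6,0.0245,0.0071,0.0025,0,0,0.12,6,0.0252,0.0041,0.0025,0,0,0.119,6,0.0255,0.001,0.0025,0,0,0.12,6,0.0254,-0.002,0.0024,0,0,0.119,6,0.0251,-0.005,0.0025,0,0,0.119]
end [ 0.536  -0.3     0.15   -1.5703]
```

Call:
move_arm(moves=[6,-0.017,-0.019,0.0025,0,0,0.119,6,-0.0191,-0.0169,0.0024,0,0,0.12,6,-0.021,-0.0145,0.0025,0,0,0.119,6,-0.0226,-0.0119,0.0025,0,0,0.12,6,-0.0239,-0.0091,0.0025,0,0,0.119,6,-0.0247,-0.0062,0.0024,0,0,0.12,6,-0.0253,-0.0032,0.0025,0,0,0.119,6,-0.0255,-0.0001,0.0025,0,0,0.12,6,-0.0254,0.0029,0.0024,0,0,0.119,6,-0.0248,0.0059,0.0025,0,0,0.12])

```text
time_s: 0.93
tcp_pos: [0.3296, 0.3289, 0.2139]
orientation: [-2.267, -2.175, 0.001]
contact_force: [0.5, 0.6, -0.8]
finger_gap: 0.059
gripper_force: 0.0
```

Call:
move_arm(moves=[6,-0.024,0.0088,0.0025,0,0,0.119,6,-0.0227,0.0116,0.0025,0,0,0.119,6,-0.0212,0.0142,0.0024,0,0,0.12,6,-0.0194,0.0166,0.0025,0,0,0.119,6,-0.0172,0.0189,0.0025,0,0,0.12,6,-0.0148,0.0207,0.0025,0,0,0.119,6,-0.0123,0.0224,0.0024,0,0,0.12,6,-0.0095,0.0237,0.0025,0,0,0.119,6,-0.0067,0.0246,0.0025,0,0,0.12,6,-0.0036,0.0253,0.0024,0,0,0.119])

```text
time_s: 1.77
tcp_pos: [0.409, 0.0865, 0.1894]
orientation: [-3.098, -0.524, 0.001]
contact_force: [-0.2, 0.9, -0.4]
finger_gap: 0.062
gripper_force: 0.0
```

Call:
move_arm(moves=[6,-0.0006,0.0255,0.0025,0,0,0.12,6,0.0024,0.0254,0.0025,0,0,0.119,6,0.0054,0.0249,0.0025,0,0,0.12,6,0.0084,0.0241,0.0024,0,0,0.119,6,0.0112,0.0229,0.0025,0,0,0.119,6,0.0139,0.0215,0.0025,0,0,0.12,6,0.0163,0.0196,0.0024,0,0,0.119,6,0.0185,0.0176,0.0025,0,0,0.12,6,0.0205,0.0152,0.0025,0,0,0.119,6,0.0221,0.0127,0.0025,0,0,0.12])

```text
time_s: 2.6
tcp_pos: [0.4884, -0.1559, 0.1644]
orientation: [-2.855, 1.31, 0.001]
contact_force: [1.0, 0.5, 0.6]
finger_gap: 0.059
gripper_force: 0.0
```

Call:
move_arm(moves=[6,0.0235,0.0099,0.0024,0,0,0.119,6,0.0245,0.0071,0.0025,0,0,0.12,6,0.0252,0.0041,0.0025,0,0,0.119,6,0.0255,0.001,0.0025,0,0,0.12,6,0.0254,-0.002,0.0024,0,0,0.119,6,0.0251,-0.005,0.0025,0,0,0.119,6,0,0,0,0,0,0])

```text
time_s: 3.18
tcp_pos: [0.5364, -0.3037, 0.1493]
orientation: [2.214, -2.227, 0.0]
contact_force: [-1.1, 0.3, -0.4]
finger_gap: 0.058
gripper_force: 0.0
```

Run:
```python
from plant import sensors,eyes
from h import *;from plan import *
s=sensors.get_state();print(s["q"].round(3),s["tcp_pos"].round(4),s["orientation"].round(4),s["contact_force"].round(2))
# probe: theta=-90 : go down at r=60 with centre (.535,-.2205), then in
C=np.array([.535,-.2205]);th=np.radians(-90)
P=lambda r,z:[*(C+r*np.array([np.cos(th),np.sin(th)])),z,th]
c=load()
w=lin(c,P(.058,.062),5);w+=lin(P(.058,.062),P(.046,.062),4)
rows(w,6)
b=eyes.read_camera("side")["pixels"]; t=eyes.read_camera("top")["pixels"]
cv2.imwrite("pics/a.png",np.hstack([cv2.resize(b[150:300,280:480],None,fx=2,fy=2),cv2.resize(t[150:300,310:510],None,fx=2,fy=2)]))
```

```text
[-6.350e-01  1.030e-01  1.714e+00 -1.000e-03  1.325e+00  2.512e+00] [ 0.5364 -0.3037  0.1493] [ 2.2144e+00 -2.2269e+00  4.0000e-04] [-1.09  0.34 -0.42]
[6,-0.0043,0.0002,0.0176,0,0,0,6,-0.0043,0.0002,0.0176,0,0,0,6,-0.0043,0.0002,0.0176,0,0,0,6,-0.0043,0.0002,0.0176,0,0,0,6,-0.0043,0.0002,0.0176,0,0,0,6,-0.003,0,-0,0,0,0,6,-0.003,0,-0,0,0,0,6,-0.003,0,-0,0,0,0,6,-0.003,0,-0,0,0,0.0]
end [ 0.535  -0.2665  0.062  -1.5703]
```

View pics/a.png

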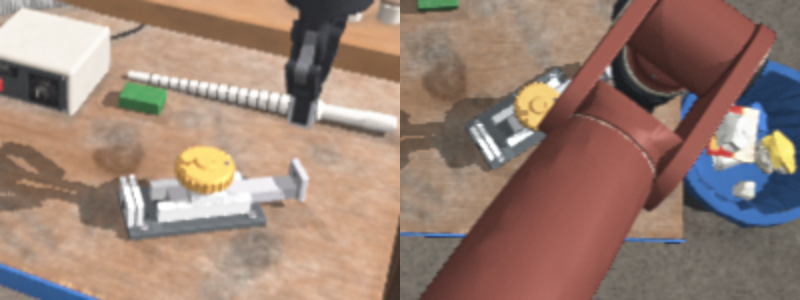

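The side view shows the fingers above and behind the bar head, with the screw rim clear. The arm blocks part of the top view, but the disc is still visible.

Call:
move_arm(moves=[6,-0.0043,0.0002,0.0176,0,0,0,6,-0.0043,0.0002,0.0176,0,0,0,6,-0.0043,0.0002,0.0176,0,0,0,6,-0.0043,0.0002,0.0176,0,0,0,6,-0.0043,0.0002,0.0176,0,0,0,6,-0.003,0,0,0,0,0,6,-0.003,0,0,0,0,0,6,-0.003,0,0,0,0,0,6,-0.003,0,0,0,0,0,6,0,0,0,0,0,0])

```text
time_s: 4.12
tcp_pos: [0.5362, -0.2667, 0.064]
orientation: [-2.223, 2.219, -0.004]
contact_force: [0.5, -0.3, -0.0]
finger_gap: 0.054
gripper_force: 0.0
```

Call:
move_arm(moves=[6,0,0,0,0,0,0,6,0,0,0,0,0,0])

```text
time_s: 4.28
tcp_pos: [0.5357, -0.2671, 0.0632]
orientation: [-2.222, 2.221, -0.002]
contact_force: [0.1, 0.7, 0.4]
finger_gap: 0.063
gripper_force: 0.0
```

Call:
move_arm(moves=[6,-0.0015,0,0,0,0,0,6,-0.0015,0,0,0,0,0,6,0,0,0,0,0,0])

```text
time_s: 4.53
tcp_pos: [0.5352, -0.2636, 0.0623]
orientation: [-2.222, 2.221, 0.0]
contact_force: [-0.5, -0.0, -0.2]
finger_gap: 0.059
gripper_force: 0.0
```

Call:
move_arm(moves=[6,-0.001,0,0,0,0,0,6,0,0,0,0,0,0])

```text
time_s: 4.7
tcp_pos: [0.5352, -0.2626, 0.0622]
orientation: [2.222, -2.221, -0.0]
contact_force: [-0.2, 1.2, -1.3]
finger_gap: 0.058
gripper_force: 0.0
```

Call:
move_arm(moves=[6,-0.001,0,0,0,0,0,6,0,0,0,0,0,0])

```text
time_s: 4.87
tcp_pos: [0.5353, -0.2618, 0.0623]
orientation: [2.222, -2.22, 0.0]
contact_force: [-0.6, -0.4, 0.8]
finger_gap: 0.061
gripper_force: 0.2
```

Call:
move_arm(moves=[6,-0.001,0,0,0,0,0,6,0,0,0,0,0,0])

```text
time_s: 5.03
tcp_pos: [0.5353, -0.2615, 0.0625]
orientation: [2.221, -2.22, 0.002]
contact_force: [-0.4, -3.6, 0.4]
finger_gap: 0.06
gripper_force: 1.7
```

Call:
move_arm(moves=[6,-0.001,0,0,0,0,0,6,0,0,0,0,0,0])

```text
time_s: 5.2
tcp_pos: [0.5353, -0.2612, 0.0626]
orientation: [2.221, -2.219, 0.004]
contact_force: [0.3, -5.9, -1.6]
finger_gap: 0.062
gripper_force: 3.1
```

Contact is light, with about 3 N per mm of command. I'll start the stroke at about 5 N of press.

Call:
move_arm(moves=[6,-0.0003,-0.0048,0,0,0,-0.12,6,-0.0003,-0.0048,0,0,0,-0.12,6,-0.0003,-0.0048,0,0,0,-0.12,6,-0.0003,-0.0048,0,0,0,-0.12,6,-0.0003,-0.0048,0,0,0,-0.12])

```text
time_s: 5.62
tcp_pos: [0.5587, -0.2536, 0.0628]
orientation: [2.782, -1.457, 0.004]
contact_force: [0.9, -3.8, -0.3]
finger_gap: 0.062
gripper_force: 1.8
```

Run:
```python
from plant import sensors,eyes
from h import *
s=sensors.get_state();print(s["q"].round(3),s["tcp_pos"].round(4),s["contact_force"].round(2))
b=eyes.read_camera("side")["pixels"]; t=eyes.read_camera("top")["pixels"]
cv2.imwrite("pics/b.png",np.hstack([cv2.resize(b[190:290,320:450],None,fx=3,fy=3),cv2.resize(t[150:250,320:450],None,fx=3,fy=3)]))
```

```text
[-5.470e-01  1.930e-01  1.771e+00 -1.000e-03  1.175e+00  1.989e+00] [ 0.5587 -0.2536  0.0628] [ 0.86 -3.75 -0.25]
```

View pics/b.png

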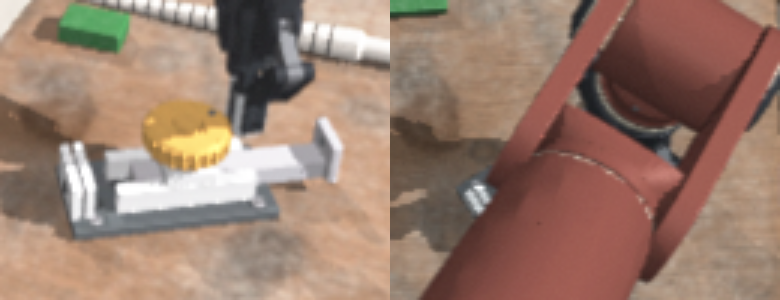

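The side view shows the finger on the far-right of the rim. The dot has moved from front-right to back-right, at crop (212,113), so the screw is turning counterclockwise. I'll add a dot-angle reader for the side camera.

```bash
cat > dot.py <<'E'
from h import *
def dot(c,turns=0.,C=(.535,-.2205),off=(0,0)):
    """jig-frame dot angle (joint value mod 2pi), sampled on the rim-top ring"""
    z=.064+.003*turns
    best=[]
    g=cv2.GaussianBlur(cv2.cvtColor(c["pixels"],cv2.COLOR_BGR2HSV)[...,2].astype(np.float32),(0,0),.8)
    a=np.radians(np.arange(0,360,2));r=np.arange(.018,.0245,.001)
    A,Rr=np.meshgrid(a,r)
    P=np.stack([C[0]+Rr*np.cos(A),C[1]+Rr*np.sin(A),np.full_like(A,z)],-1)
    uv=(proj(c,P.reshape(-1,3)).reshape(2,-1) if False else proj(c,P.reshape(-1,3)))+off
    val=cv2.remap(g,uv[:,0].astype(np.float32).reshape(A.shape),uv[:,1].astype(np.float32).reshape(A.shape),cv2.INTER_LINEAR)
    m=val.mean(0);w=np.clip(np.median(m)-25-m,0,None)
    k=np.argmin(m);near=np.abs(np.angle(np.exp(1j*(a-a[k]))))<np.radians(25)
    ang=np.angle((w*near*np.exp(1j*a)).sum()) if (w*near).sum()>0 else a[k]
    return np.degrees(ang),m.min(),np.median(m),(np.degrees(ang)-(123.8-180))%360
def side_off(c,turns=0.,box=(320,200,450,280)):
    m,s,ct=big(brass(c,box));return s
E
python3 - <<'E'
from dot import *;from plant import eyes
d=pickle.load(open("cam0.pkl","rb"))
for off in((0,0),(2,0),(4,0),(3,-2),(3,2)): print(off,dot(d["side"],0,off=off))
print(dot(d["top"],0))
print("expected side centre",proj(d["side"],[.535,-.2205,.064]),proj(d["side"],[.535,-.2205,.055]),"mask",side_off(d["side"]))
c=eyes.read_camera("side");pickle.dump(c,open("cam1.pkl","wb"))
for off in((0,0),(2,0),(4,0)): print(off,dot(c,.1,off=off))
E
```

```text
(0, 0) (np.float64(292.0), np.float32(224.2094), np.float32(247.61389), np.float64(348.2))
(2, 0) (np.float64(292.0), np.float32(228.18803), np.float32(249.16417), np.float64(348.2))
(4, 0) (np.float64(-26.467195265918196), np.float32(209.88809), np.float32(244.75778), np.float64(29.732804734081807))
(3, -2) (np.float64(-19.6359005503304), np.float32(183.67741), np.float32(235.46173), np.float64(36.5640994496696))
(3, 2) (np.float64(310.0), np.float32(228.22386), np.float32(249.62285), np.float64(6.199999999999989))
(np.float64(-64.32662926287388), np.float32(196.00493), np.float32(233.92029), np.float64(351.87337073712615))
expected side centre [381.87050857 230.57803451] [381.49686345 234.00866514] mask [ 47  23  31  24 561]
(0, 0) (np.float64(-33.647291173302186), np.float32(154.62645), np.float32(198.89992), np.float64(22.552708826697817))
(2, 0) (np.float64(-24.333210932685546), np.float32(162.65169), np.float32(197.24745), np.float64(31.866789067314457))
(4, 0) (np.float64(-50.80288183541449), np.float32(124.72709), np.float32(196.48215), np.float64(5.397118164585514))
```

Call:
move_arm(moves=[6,-0.0003,-0.0048,0,0,0,-0.12,6,-0.0003,-0.0048,0,0,0,-0.12,6,-0.0003,-0.0048,0,0,0,-0.12,6,-0.0003,-0.0048,0,0,0,-0.12,6,-0.0003,-0.0048,0,0,0,-0.12])

```text
time_s: 6.18
tcp_pos: [0.5731, -0.2341, 0.0629]
orientation: [-3.089, 0.574, -0.002]
contact_force: [1.3, -1.8, 0.6]
finger_gap: 0.063
gripper_force: 1.2
```

Call:
move_arm(moves=[6,-0.0011,-0.0048,0,0,0,-0.12,6,-0.0003,-0.0048,0,0,0,-0.12,6,-0.0003,-0.0048,0,0,0,-0.12,6,-0.0003,-0.0048,0,0,0,-0.12,6,-0.0003,-0.0048,0,0,0,-0.12,6,-0.0003,-0.0048,0,0,0,-0.12])

```text
time_s: 6.68
tcp_pos: [0.5717, -0.2047, 0.0624]
orientation: [-3.091, -0.55, 0.0]
contact_force: [-0.1, 0.6, 0.8]
finger_gap: 0.058
gripper_force: 0.3
```

```bash
cat > look.py <<'E'
from dot import *;from plant import eyes,sensors
import sys
s=sensors.get_state();o=s["orientation"];n=o/np.linalg.norm(o)
psi=2*np.arctan2(n[1],n[0]);f=s["contact_force"]
print("theta",np.degrees(np.angle(np.exp(1j*psi))).round(1),"Fr",round(f[0]*np.cos(psi)+f[1]*np.sin(psi),2),"Ft",round(-f[0]*np.sin(psi)+f[1]*np.cos(psi),2),"q6",s["q"][5].round(3),"t",s["time_s"],"r",np.hypot(*(s["tcp_pos"][:2]-[.5340,-.2205])).round(4),s["tcp_pos"].round(4))
c=eyes.read_camera("side");T=float(sys.argv[1])
print("side",[float(np.round(v,1)) for v in dot(c,T)]);
c2=eyes.read_camera("top");print("top",[float(np.round(v,1)) for v in dot(c2,T)])
pickle.dump((c,c2),open("last.pkl","wb"))
E
python3 look.py .2
```

```text
theta 20.2 Fr 0.12 Ft 0.55 q6 0.751 t 6.6833 r 0.0409 [ 0.5717 -0.2047  0.0624]
side [34.3, 186.39999389648438, 243.6999969482422, 90.5]
top [-126.0, 118.80000305175781, 157.3000030517578, 290.2]
```

Call:
move_arm(moves=[6,-0.0013,-0.0047,0,0,0,-0.12,6,-0.0003,-0.0047,0,0,0,-0.12,6,-0.0003,-0.0047,0,0,0,-0.12,6,-0.0003,-0.0047,0,0,0,-0.12,6,-0.0003,-0.0047,0,0,0,-0.12,6,-0.0003,-0.0047,0,0,0,-0.12])

```text
time_s: 7.28
tcp_pos: [0.5528, -0.1846, 0.0623]
orientation: [-2.702, -1.601, -0.001]
contact_force: [0.3, -0.5, 0.3]
finger_gap: 0.06
gripper_force: 0.4
```

```bash
python3 look.py .4
```

```text
theta 61.3 Fr -0.32 Ft -0.52 q6 0.05 t 7.2833 r 0.0405 [ 0.5528 -0.1846  0.0623]
side [75.1, 192.5, 242.5, 131.3]
top [59.1, 39.79999923706055, 125.9000015258789, 115.3]
```

Call:
move_arm(moves=[6,-0.0005,-0.0047,0,0,0,-0.12,6,-0.0003,-0.0047,0,0,0,-0.12,6,-0.0003,-0.0047,0,0,0,-0.12,6,-0.0003,-0.0047,0,0,0,-0.12,6,-0.0003,-0.0047,0,0,0,-0.12,6,-0.0003,-0.0047,0,0,0,-0.12,6,-0.0003,-0.0047,0,0,0,-0.12,6,-0.0003,-0.0047,0,0,0,-0.12])

```text
time_s: 8.05
tcp_pos: [0.5161, -0.1844, 0.062]
orientation: [-1.659, -2.666, -0.0]
contact_force: [1.6, 0.6, 0.3]
finger_gap: 0.06
gripper_force: 0.0
```

```bash
python3 look.py .6
```

```text
theta 116.2 Fr -0.12 Ft -1.7 q6 -0.937 t 8.05 r 0.0403 [ 0.5161 -0.1844  0.062 ]
side [82.4, 172.6999969482422, 246.8000030517578, 138.6]
top [100.0, 64.5, 83.4000015258789, 156.2]
```

Call:
move_arm(moves=[6,-0.0015,-0.0046,0,0,0,-0.12,6,-0.001,-0.0046,0,0,0,-0.12,6,-0.0003,-0.0046,0,0,0,-0.12,6,-0.0003,-0.0046,0,0,0,-0.12,6,-0.0003,-0.0046,0,0,0,-0.12])

```text
time_s: 8.57
tcp_pos: [0.5003, -0.2013, 0.0621]
orientation: [-0.798, -3.035, -0.002]
contact_force: [-2.5, 0.9, 2.5]
finger_gap: 0.06
gripper_force: 1.8
```

```bash
python3 look.py .6;python3 - <<'E'
from h import *
b,t=pickle.load(open("last.pkl","rb"))
cv2.imwrite("pics/c.png",np.hstack([cv2.resize(b["pixels"][190:290,330:450],None,fx=6,fy=6,interpolation=2)]))
E
```

```text
theta 150.6 Fr 2.6 Ft 0.48 q6 -1.578 t 8.5667 r 0.0388 [ 0.5003 -0.2013  0.0621]
side [116.2, 44.900001525878906, 122.5999984741211, 172.4]
top [172.0, 64.5, 88.5, 228.2]
```

View pics/c.png

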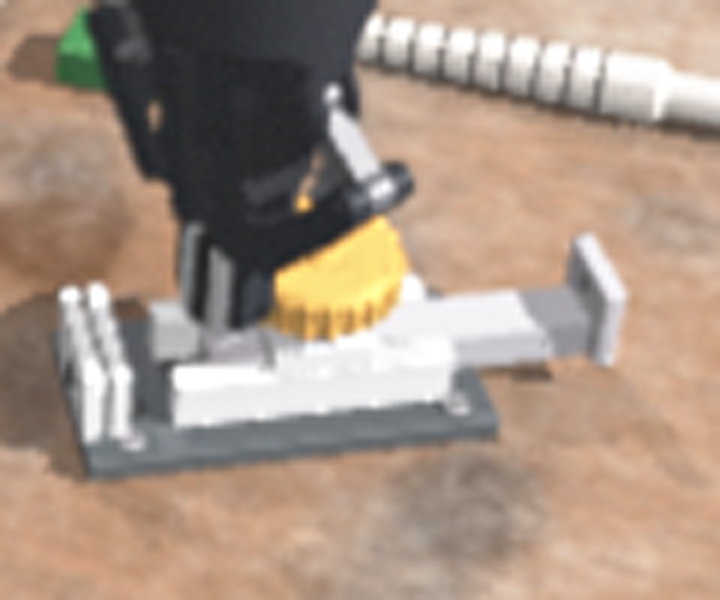

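The gripper blocks the side view's line to the dot at this angle. There is contact of 2.6 N, so I'll continue the stroke.

Call:
move_arm(moves=[6,-0.0005,-0.0047,0,0,0,-0.12,6,-0.0003,-0.0047,0,0,0,-0.12,6,-0.0003,-0.0047,0,0,0,-0.12,6,-0.0003,-0.0047,0,0,0,-0.12,6,-0.0003,-0.0047,0,0,0,-0.12,6,-0.0003,-0.0047,0,0,0,-0.12])

```text
time_s: 9.17
tcp_pos: [0.4961, -0.2296, 0.0622]
orientation: [0.322, -3.121, -0.001]
contact_force: [-5.6, 0.4, 4.5]
finger_gap: 0.059
gripper_force: 3.0
```

```bash
python3 look.py .6
```

```text
theta -168.2 Fr 5.4 Ft -1.58 q6 -2.344 t 9.1667 r 0.039 [ 0.4961 -0.2296  0.0622]
side [302.0, 46.79999923706055, 62.400001525878906, 358.2]
top [153.7, 44.400001525878906, 89.5, 209.9]
```

Call:
move_arm(moves=[6,-0.0003,-0.0048,0,0,0,-0.12,6,-0.0003,-0.0048,0,0,0,-0.12,6,-0.0003,-0.0048,0,0,0,-0.12,6,-0.0003,-0.0048,0,0,0,-0.12,6,0.01,0,0,0,0,0,6,0.015,0,0,0,0,0,6,0,0,-0.033,0,0,0,6,0,0,-0.01,0,0,0,6,0,0,0,0,0,0,6,0,0,0,0,0,0])

```text
time_s: 10.1
tcp_pos: [0.4871, -0.2628, 0.1063]
orientation: [-1.054, 2.957, -0.004]
contact_force: [1.1, -0.3, -0.6]
finger_gap: 0.06
gripper_force: 0.0
```

```bash
python3 look.py .7
python3 - <<'E'
from plan import *;from plant import sensors
s=sensors.get_state();o=s["orientation"];n=o/np.linalg.norm(o);psi=2*np.arctan2(n[1],n[0])%(2*np.pi)
c=[*s["tcp_pos"],psi];print(c)
C=np.array([.535,-.2208]);th=np.radians(-100)
rows(lin(c,[*(C+.060*np.array([np.cos(th),np.sin(th)])),.105,th],47),6,c)
E
```

```text
theta -140.8 Fr -0.68 Ft 0.93 q6 -2.885 t 10.1 r 0.0632 [ 0.4871 -0.2628  0.1063]
side [-62.5, 49.5, 246.1999969482422, 353.7]
top [-73.3, 152.8000030517578, 237.60000610351562, 342.9]
[np.float64(0.48587184023156493), np.float64(-0.26183813208439427), np.float64(0.10417575597317352), np.float64(3.82811686505794)]
[6,-0.0004,-0.0008,-0,0,0,0.119,6,-0.0005,-0.0008,-0,0,0,0.118,6,-0.0006,-0.0007,-0.0001,0,0,0.119,6,-0.0006,-0.0006,0,0,0,0.118,6,-0.0007,-0.0006,0,0,0,0.119,6,-0.0008,-0.0004,-0,0,0,0.119,6,-0.0009,-0.0004,-0,0,0,0.118,6,-0.0008,-0.0003,-0,0,0,0.119,6,-0.0009,-0.0001,-0.0001,0,0,0.118,6,-0.0009,-0.0001,0,0,0,0.119]
[6,-0.0009,0.0001,0,0,0,0.118,6,-0.0009,0.0002,-0,0,0,0.119,6,-0.0009,0.0002,-0,0,0,0.119,6,-0.0008,0.0004,-0,0,0,0.118,6,-0.0008,0.0005,-0.0001,0,0,0.119,6,-0.0007,0.0005,0,0,0,0.118,6,-0.0007,0.0007,0,0,0,0.119,6,-0.0005,0.0007,-0,0,0,0.119,6,-0.0005,0.0007,-0,0,0,0.118,6,-0.0004,0.0009,-0.0001,0,0,0.119]
[6,-0.0003,0.0008,0,0,0,0.118,6,-0.0002,0.0009,0,0,0,0.119,6,-0.0001,0.0009,-0,0,0,0.118,6,0.0001,0.0009,-0,0,0,0.119,6,0.0001,0.0009,-0,0,0,0.119,6,0.0003,0.0009,-0.0001,0,0,0.118,6,0.0003,0.0008,0,0,0,0.119,6,0.0005,0.0008,0,0,0,0.118,6,0.0005,0.0008,-0,0,0,0.119,6,0.0006,0.0006,-0,0,0,0.119]
[6,0.0007,0.0006,-0,0,0,0.118,6,0.0008,0.0005,-0.0001,0,0,0.119,6,0.0008,0.0005,0,0,0,0.118,6,0.0008,0.0003,0,0,0,0.119,6,0.0009,0.0002,-0,0,0,0.118,6,0.0009,0.0001,-0,0,0,0.119,6,0.0009,-0,-0,0,0,0.119,6,0.0009,-0.0001,-0.0001,0,0,0.118,6,0.0009,-0.0003,0,0,0,0.119,6,0.0008,-0.0003,-0,0,0,0.118]
[6,0.0009,-0.0004,-0,0,0,0.119,6,0.0007,-0.0005,-0,0,0,0.119,6,0.0007,-0.0006,-0.0001,0,0,0.118,6,0.0006,-0.0007,0,0,0,0.119,6,0.0005,-0.0007,0,0,0,0.118,6,0.0005,-0.0008,-0,0,0,0.119,6,0.0003,-0.0009,-0,0,0,0.118]
end [ 0.5246 -0.2799  0.105  -1.7449]
```

Call:
move_arm(moves=[6,0,0,0,0,0,0.119,6,0,0,0,0,0,0.119,6,0,0,0,0,0,0.119,6,0,0,0,0,0,0.119,6,0,0,0,0,0,0.119,6,0,0,0,0,0,0.119,6,0,0,0,0,0,0.119,6,0,0,0,0,0,0.119,6,0,0,0,0,0,0.119,6,0,0,0,0,0,0.119])

```text
time_s: 11.03
tcp_pos: [0.4856, -0.2616, 0.1035]
orientation: [-0.79, -3.038, -0.002]
contact_force: [0.4, -0.3, -0.7]
finger_gap: 0.062
gripper_force: 0.0
```

Call:
move_arm(moves=[6,0,0,0,0,0,0.119,6,0,0,0,0,0,0.119,6,0,0,0,0,0,0.119,6,0,0,0,0,0,0.119,6,0,0,0,0,0,0.119,6,0,0,0,0,0,0.119,6,0,0,0,0,0,0.119,6,0,0,0,0,0,0.119,6,0,0,0,0,0,0.119,6,0,0,0,0,0,0.119])

```text
time_s: 11.87
tcp_pos: [0.4856, -0.2616, 0.1035]
orientation: [-2.357, -2.073, 0.001]
contact_force: [0.4, -0.3, 0.5]
finger_gap: 0.057
gripper_force: 0.0
```

Call:
move_arm(moves=[6,0,0,0,0,0,0.119,6,0,0,0,0,0,0.119,6,0,0,0,0,0,0.119,6,0,0,0,0,0,0.119,6,0,0,0,0,0,0.119,6,0,0,0,0,0,0.119,6,0,0,0,0,0,0.119,6,0,0,0,0,0,0.119,6,0,0,0,0,0,0.119,6,0,0,0,0,0,0.119])

```text
time_s: 12.7
tcp_pos: [0.4856, -0.2616, 0.1035]
orientation: [-3.115, -0.396, 0.003]
contact_force: [0.8, 0.0, -0.2]
finger_gap: 0.059
gripper_force: 0.0
```

Call:
move_arm(moves=[6,0,0,0,0,0,0.119,6,0,0,0,0,0,0.119,6,0,0,0,0,0,0.119,6,0,0,0,0,0,0.119,6,0,0,0,0,0,0.119,6,0,0,0,0,0,0.119,6,0,0,0,0,0,0.119,6,0,0,0,0,0,0.119,6,0,0,0,0,0,0.119,6,0,0,0,0,0,0.119])

```text
time_s: 13.53
tcp_pos: [0.4856, -0.2616, 0.1035]
orientation: [-2.802, 1.419, 0.004]
contact_force: [-0.3, 0.6, -0.8]
finger_gap: 0.061
gripper_force: 0.0
```

Run:
```python
from plan import *;from plant import sensors
s=sensors.get_state();o=s["orientation"];n=o/np.linalg.norm(o);psi=np.angle(np.exp(2j*np.arctan2(n[1],n[0])))
c=[*s["tcp_pos"],psi];print(np.round(c,4),s["q"][5])
C=np.array([.535,-.2208]);th=np.radians(-100)
rows(lin(c,[*(C+.060*np.array([np.cos(th),np.sin(th)])),.105,th],7),6,c)
```

```text
[ 0.4856 -0.2616  0.1035 -0.9373] 1.8789688631808235
[6,0.0054,-0.0029,-0.0002,0,0,0.115,6,0.005,-0.0036,-0.0002,0,0,0.116,6,0.0046,-0.0041,-0.0003,0,0,0.115,6,0.0041,-0.0046,-0.0002,0,0,0.116,6,0.0036,-0.005,-0.0002,0,0,0.115,6,0.0029,-0.0055,-0.0002,0,0,0.116,6,0.0023,-0.0057,-0.0002,0,0,0.115]
end [ 0.5246 -0.2799  0.105  -1.7453]
```

Call:
move_arm(moves=[6,0.0054,-0.0029,-0.0002,0,0,0.115,6,0.005,-0.0036,-0.0002,0,0,0.116,6,0.0046,-0.0041,-0.0003,0,0,0.115,6,0.0041,-0.0046,-0.0002,0,0,0.116,6,0.0036,-0.005,-0.0002,0,0,0.115,6,0.0029,-0.0055,-0.0002,0,0,0.116,6,0.0023,-0.0057,-0.0002,0,0,0.115,6,0,0,0,0,0,0])

```text
time_s: 14.2
tcp_pos: [0.5256, -0.2801, 0.1052]
orientation: [2.025, -2.402, -0.003]
contact_force: [-0.6, 0.1, -0.2]
finger_gap: 0.061
gripper_force: 0.0
```

```bash
python3 look.py .7;python3 - <<'E'
from h import *
b,t=pickle.load(open("last.pkl","rb"))
cv2.imwrite("pics/d.png",np.hstack([cv2.resize(b["pixels"][200:280,330:450],None,fx=6,fy=6,interpolation=2)]))
E
```

```text
theta -99.7 Fr 0.02 Ft -0.62 q6 2.697 t 14.2 r 0.0602 [ 0.5256 -0.2801  0.1052]
side [179.7, 150.6999969482422, 246.10000610351562, 235.9]
top [-131.0, 116.80000305175781, 159.3000030517578, 285.2]
```

View pics/d.png

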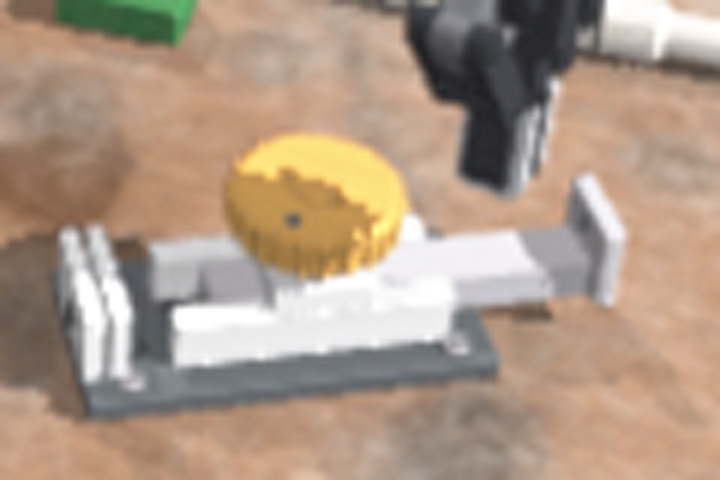

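The picture shows the dot at side-view pixel (378.8,236.5), at the front of the disc. The gripper's shadow on the disc fooled the detector, so I'll switch to saturation.

```bash
sed -i 's/COLOR_BGR2HSV)\[...,2\]/COLOR_BGR2HSV)[...,1]/' dot.py
python3 - <<'E'
from dot import *
b,t=pickle.load(open("last.pkl","rb"));d=pickle.load(open("cam0.pkl","rb"))
P=plane(b,378.8,236.5,.066);v=P[:2]-[.535,-.2208];print(v,np.degrees(np.arctan2(v[1],v[0])),np.hypot(*v))
for cam,T in((d["side"],0),(d["top"],0),(pickle.load(open("cam1.pkl","rb")),.1),(b,.6)):print([float(np.round(x,1)) for x in dot(cam,T)])
C=np.array([.535,-.2208])
from plan import *
c=load();th=c[3];P=lambda r,z:[*(C+r*np.array([np.cos(th),np.sin(th)])),z,th]
w=lin(c,P(.058,.064),3)+lin(P(.058,.064),P(.042,.064),4)+lin(P(.042,.064),P(.039,.064),3)
rows(w,6)
E
```

```text
[-0.02187565 -0.00040677] -178.93473417079537 0.021879430865643795
[292.0, 106.5999984741211, 130.3000030517578, 348.2]
[-64.5, 92.4000015258789, 126.80000305175781, 351.7]
[-32.8, 100.30000305175781, 134.6999969482422, 23.4]
[179.3, 99.80000305175781, 128.1999969482422, 235.5]
[6,-0.0007,0,0.0137,0,0,-0,6,-0.0007,0,0.0136,0,0,-0,6,-0.0006,0,0.0137,0,0,-0,6,-0.004,0,-0,0,0,-0,6,-0.004,0,-0,0,0,-0,6,-0.004,0,-0,0,0,-0,6,-0.004,0,-0,0,0,-0,6,-0.001,0,-0,0,0,-0,6,-0.001,0,-0,0,0,-0,6,-0.001,0,-0,0,0,-0.0]
end [ 0.5283 -0.2592  0.064  -1.7453]
```

Call:
move_arm(moves=[6,-0.0007,0,0.0137,0,0,0,6,-0.0007,0,0.0136,0,0,0,6,-0.0006,0,0.0137,0,0,0,6,-0.004,0,0,0,0,0,6,-0.004,0,0,0,0,0,6,-0.004,0,0,0,0,0,6,-0.004,0,0,0,0,0,6,-0.001,0,0,0,0,0,6,-0.001,0,0,0,0,0,6,-0.001,0,0,0,0,0])

```text
time_s: 15.13
tcp_pos: [0.5293, -0.2606, 0.0667]
orientation: [2.028, -2.398, 0.004]
contact_force: [-0.4, -4.4, 0.8]
finger_gap: 0.063
gripper_force: 2.1
```

Call:
move_arm(moves=[6,-0.0003,-0.0047,0,0,0,-0.12,6,-0.0003,-0.0046,0,0,0,-0.12,6,-0.0003,-0.0047,0,0,0,-0.12,6,-0.0003,-0.0046,0,0,0,-0.12,6,-0.0003,-0.0047,0,0,0,-0.12,6,-0.0003,-0.0046,0,0,0,-0.12,6,-0.0003,-0.0047,0,0,0,-0.12,6,-0.0003,-0.0046,0,0,0,-0.12])

```text
time_s: 15.8
tcp_pos: [0.5636, -0.249, 0.0664]
orientation: [2.91, -1.184, 0.002]
contact_force: [-0.7, -0.2, 0.8]
finger_gap: 0.056
gripper_force: 0.5
```

```bash
python3 look.py .8
```

```text
theta -44.3 Fr -0.39 Ft -0.62 q6 1.807 t 15.8 r 0.0411 [ 0.5636 -0.249   0.0664]
side [-134.8, 101.19999694824219, 132.89999389648438, 281.4]
top [56.0, 97.69999694824219, 120.9000015258789, 112.2]
```

Call:
move_arm(moves=[6,-0.001,-0.0047,0.002,0,0,-0.12,6,-0.0006,-0.0046,0.001,0,0,-0.12,6,-0.0003,-0.0047,0,0,0,-0.12,6,-0.0003,-0.0046,0,0,0,-0.12,6,-0.0003,-0.0047,0,0,0,-0.12,6,-0.0003,-0.0046,0,0,0,-0.12,6,-0.0003,-0.0047,0,0,0,-0.12,6,-0.0003,-0.0046,0,0,0,-0.12])

```text
time_s: 16.57
tcp_pos: [0.5742, -0.214, 0.0643]
orientation: [3.127, 0.288, 0.006]
contact_force: [2.4, 0.1, 2.0]
finger_gap: 0.063
gripper_force: 1.4
```

```bash
python3 look.py .9
```

```text
theta 10.5 Fr 2.38 Ft -0.38 q6 0.908 t 16.5667 r 0.0407 [ 0.5742 -0.214   0.0643]
side [276.0, 110.5999984741211, 130.0, 332.2]
top [70.0, 101.5999984741211, 121.5999984741211, 126.2]
```

Call:
move_arm(moves=[6,-0.0006,-0.0047,0,0,0,-0.12,6,-0.0003,-0.0046,0,0,0,-0.12,6,-0.0003,-0.0047,0,0,0,-0.12,6,-0.0003,-0.0046,0,0,0,-0.12,6,-0.0003,-0.0047,0,0,0,-0.12,6,-0.0003,-0.0046,0,0,0,-0.12,6,-0.0003,-0.0047,0,0,0,-0.12,6,-0.0003,-0.0046,0,0,0,-0.12])

```text
time_s: 17.33
tcp_pos: [0.5511, -0.1848, 0.0639]
orientation: [2.643, 1.698, 0.005]
contact_force: [2.1, 3.5, 3.0]
finger_gap: 0.065
gripper_force: 2.2
```

```bash
python3 look.py 1.1
```

```text
theta 65.4 Fr 4.05 Ft -0.5 q6 -0.025 t 17.3333 r 0.0396 [ 0.5511 -0.1848  0.0639]
side [-30.3, 103.0, 135.39999389648438, 25.9]
top [57.1, 25.899999618530273, 118.0, 113.3]
```

Call:
move_arm(moves=[6,-0.0003,-0.0047,0,0,0,-0.12,6,-0.0003,-0.0046,0,0,0,-0.12,6,-0.0003,-0.0047,0,0,0,-0.12,6,-0.0003,-0.0046,0,0,0,-0.12,6,-0.0003,-0.0047,0,0,0,-0.12,6,-0.0003,-0.0046,0,0,0,-0.12,6,-0.0003,-0.0047,0,0,0,-0.12,6,-0.0003,-0.0046,0,0,0,-0.12])

```text
time_s: 18.1
tcp_pos: [0.5136, -0.1873, 0.0625]
orientation: [-1.561, -2.724, 0.0]
contact_force: [-0.2, 0.7, 1.3]
finger_gap: 0.062
gripper_force: 1.0
```

```bash
python3 look.py 1.2
```

```text
theta 120.4 Fr 0.7 Ft -0.2 q6 -1.016 t 18.1 r 0.039 [ 0.5136 -0.1873  0.0625]
side [78.7, 52.20000076293945, 124.30000305175781, 134.9]
top [188.0, 102.5, 118.30000305175781, 244.2]
```

Call:
move_arm(moves=[6,-0.0011,-0.0047,0,0,0,-0.12,6,-0.0005,-0.0046,0,0,0,-0.12,6,-0.0003,-0.0047,0,0,0,-0.12,6,-0.0003,-0.0046,0,0,0,-0.12,6,-0.0003,-0.0047,0,0,0,-0.12,6,-0.0003,-0.0046,0,0,0,-0.12,6,-0.0003,-0.0047,0,0,0,-0.12,6,-0.0003,-0.0046,0,0,0,-0.12])

```text
time_s: 18.87
tcp_pos: [0.4949, -0.2189, 0.0623]
orientation: [-0.129, -3.136, -0.001]
contact_force: [-2.5, 0.8, 1.8]
finger_gap: 0.061
gripper_force: 1.4
```

Call:
move_arm(moves=[6,-0.0002,-0.0047,0,0,0,-0.12,6,-0.0003,-0.0047,0,0,0,-0.12,6,-0.0003,-0.0047,0,0,0,-0.12,6,-0.0003,-0.0047,0,0,0,-0.12])

```text
time_s: 19.2
tcp_pos: [0.4982, -0.2376, 0.0624]
orientation: [0.62, -3.078, -0.001]
contact_force: [-0.8, -0.1, 1.8]
finger_gap: 0.062
gripper_force: 0.7
```

```bash
python3 look.py 1.5
```

```text
theta -157.2 Fr 0.76 Ft -0.25 q6 -2.547 t 19.2 r 0.0397 [ 0.4982 -0.2376  0.0624]
side [192.0, 15.699999809265137, 27.799999237060547, 248.2]
top [-169.9, 23.899999618530273, 120.30000305175781, 246.3]
```

Call:
move_arm(moves=[6,-0.001,-0.0047,0,0,0,-0.12,6,-0.0004,-0.0047,0,0,0,-0.12,6,-0.0003,-0.0047,0,0,0,-0.12,6,0.01,0,0,0,0,0,6,0.015,0,0,0,0,0,6,0,0,-0.035,0,0,0,6,0,0,-0.01,0,0,0.119,6,0,0,0,0,0,0.119,6,0,0,0,0,0,0.119,6,0,0,0,0,0,0.119])

```text
time_s: 20.13
tcp_pos: [0.4889, -0.266, 0.108]
orientation: [-0.421, 3.113, -0.001]
contact_force: [-0.4, 0.7, 0.7]
finger_gap: 0.056
gripper_force: 0.0
```

Call:
move_arm(moves=[6,0,0,0,0,0,0.119,6,0,0,0,0,0,0.119,6,0,0,0,0,0,0.119,6,0,0,0,0,0,0.119,6,0,0,0,0,0,0.119,6,0,0,0,0,0,0.119,6,0,0,0,0,0,0.119,6,0,0,0,0,0,0.119,6,0,0,0,0,0,0.119,6,0,0,0,0,0,0.119])

```text
time_s: 20.97
tcp_pos: [0.4887, -0.2658, 0.1075]
orientation: [-1.396, -2.814, -0.0]
contact_force: [0.6, -0.4, -0.3]
finger_gap: 0.064
gripper_force: 0.0
```

```bash
python3 look.py 1.5
python3 - <<'E'
from plan import *;from plant import sensors
s=sensors.get_state();o=s["orientation"];n=o/np.linalg.norm(o);psi=np.angle(np.exp(2j*np.arctan2(n[1],n[0])))
c=[*s["tcp_pos"],psi];print(np.round(c,4),s["q"][5])
C=np.array([.535,-.2208]);th=np.radians(-20)
rows(lin(c,[*(C+.060*np.array([np.cos(th),np.sin(th)])),.105,th],20),6,c)
E
```

```text
theta 127.2 Fr -0.73 Ft -0.25 q6 -1.281 t 20.9667 r 0.064 [ 0.4887 -0.2658  0.1075]
side [-78.4, 88.4000015258789, 125.0, 337.8]
top [129.6, 93.80000305175781, 121.9000015258789, 185.8]
[ 0.4887 -0.2657  0.1075  2.2287] -1.289689152395817Traceback (most recent call last):
  File "<stdin>", line 5, in <module>
  File "plan.py", line 13, in rows
    assert max(map(abs,s))<=.0417 and abs(t)<=.125,(s,t)
           ^^^^^^^^^^^^^^^^^^^^^^^^^^^^^^^^^^^^^^^
AssertionError: ([-0.0022, 0.0048, 0.0001], np.float64(0.129))
```

Run:
```python
from plan import *
c=[.4887,-.2657,.1075,2.2287]
C=np.array([.535,-.2208]);th=np.radians(-10)
rows(lin(c,[*(C+.060*np.array([np.cos(th),np.sin(th)])),.107,th],20),6,c)
```

```text
[6,-0.0019,0.0052,0,0,0,0.12,6,-0.0012,0.0054,0,0,0,0.12,6,-0.0005,0.0055,0.0001,0,0,0.12,6,0.0001,0.0056,0,0,0,0.121,6,0.0007,0.0055,0,0,0,0.12,6,0.0015,0.0053,0,0,0,0.12,6,0.002,0.0052,0.0001,0,0,0.12,6,0.0027,0.0049,0,0,0,0.12,6,0.0032,0.0045,0,0,0,0.12,6,0.0037,0.0041,0,0,0,0.121]
[6,0.0042,0.0036,0.0001,0,0,0.12,6,0.0046,0.0031,-0,0,0,0.12,6,0.005,0.0025,0,0,0,0.12,6,0.0052,0.0019,0,0,0,0.12,6,0.0054,0.0013,0.0001,0,0,0.12,6,0.0055,0.0006,-0,0,0,0.121,6,0.0055,-0.0001,0,0,0,0.12,6,0.0055,-0.0007,0,0,0,0.12,6,0.0054,-0.0014,0.0001,0,0,0.12,6,0.0052,-0.002,-0,0,0,0.12]
end [ 0.5941 -0.2312  0.107  -0.1743]
```

Call:
move_arm(moves=[6,-0.0019,0.0052,0,0,0,0.12,6,-0.0012,0.0054,0,0,0,0.12,6,-0.0005,0.0055,0,0,0,0.12,6,0.0001,0.0056,0,0,0,0.12,6,0.0007,0.0055,0,0,0,0.12,6,0.0015,0.0053,0,0,0,0.12,6,0.002,0.0052,0,0,0,0.12,6,0.0027,0.0049,0,0,0,0.12,6,0.0032,0.0045,0,0,0,0.12,6,0.0037,0.0041,0,0,0,0.12])

```text
time_s: 21.9
tcp_pos: [0.5417, -0.2481, 0.1075]
orientation: [-2.736, -1.544, 0.0]
contact_force: [-0.5, 0.5, -0.3]
finger_gap: 0.062
gripper_force: 0.0
```

Call:
move_arm(moves=[6,0.0042,0.0036,0,0,0,0.12,6,0.0046,0.0031,0,0,0,0.12,6,0.005,0.0025,0,0,0,0.12,6,0.0052,0.0019,0,0,0,0.12,6,0.0054,0.0013,0,0,0,0.12,6,0.0055,0.0006,0,0,0,0.12,6,0.0055,-0.0001,0,0,0,0.12,6,0.0055,-0.0007,0,0,0,0.12,6,0.0054,-0.0014,0,0,0,0.12,6,0.0052,-0.002,0,0,0,0.12])

```text
time_s: 22.73
tcp_pos: [0.5943, -0.2303, 0.1075]
orientation: [-3.13, 0.271, 0.001]
contact_force: [0.4, -0.6, 0.7]
finger_gap: 0.061
gripper_force: 0.0
```

```bash
python3 look.py 1.5;python3 - <<'E'
from h import *
b,t=pickle.load(open("last.pkl","rb"))
cv2.imwrite("pics/e.png",np.hstack([cv2.resize(b["pixels"][200:280,330:450],None,fx=6,fy=6,interpolation=2)]))
from plan import *;from plant import sensors
s=sensors.get_state();o=s["orientation"];n=o/np.linalg.norm(o);psi=np.angle(np.exp(2j*np.arctan2(n[1],n[0])))
c=[*s["tcp_pos"],psi];C=np.array([.535,-.2208]);th=psi;P=lambda r,z:[*(C+r*np.array([np.cos(th),np.sin(th)])),z,th]
w=lin(c,P(.058,.0645),4)+lin(P(.058,.0645),P(.042,.0645),3)+lin(P(.042,.0645),P(.0385,.0645),3)
rows(w,6,c)
E
```

```text
theta -9.9 Fr 0.48 Ft -0.48 q6 1.257 t 22.7333 r 0.0611 [ 0.5943 -0.2303  0.1075]
side [136.0, 107.30000305175781, 127.0999984741211, 192.2]
top [254.0, 121.4000015258789, 122.19999694824219, 310.2]
[6,-0.0006,0.0001,0.0108,0,0,-0,6,-0.0006,0.0001,0.0108,0,0,-0,6,-0.0005,0.0002,0.0107,0,0,-0,6,-0.0006,0.0001,0.0108,0,0,-0,6,-0.0053,-0,0,0,0,-0,6,-0.0054,-0,0,0,0,-0,6,-0.0053,-0,0,0,0,-0,6,-0.0012,-0,0,0,0,-0,6,-0.0011,-0,0,0,0,-0,6,-0.0012,-0,0,0,0,-0.0]
end [ 0.573  -0.2272  0.0645 -0.1653]
```

View pics/e.png

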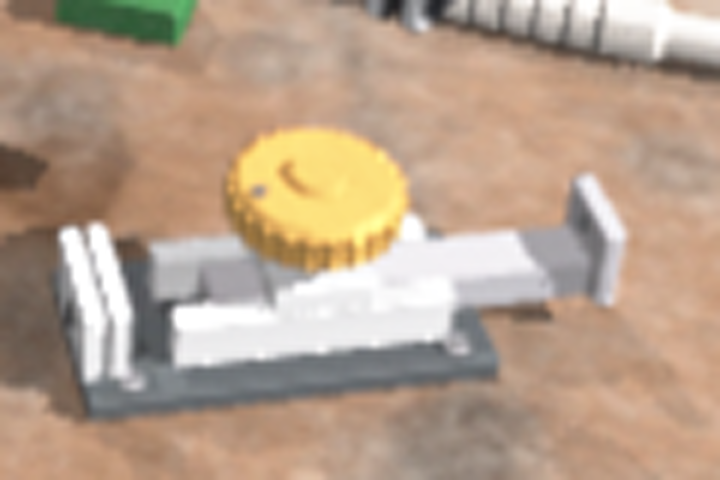

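The dot is at side-view pixel (373,232), so it reads 136° and the screw has turned 552°. About 168° remain.

Call:
move_arm(moves=[6,-0.0006,0.0001,0.0108,0,0,0,6,-0.0006,0.0001,0.0108,0,0,0,6,-0.0005,0.0002,0.0107,0,0,0,6,-0.0006,0.0001,0.0108,0,0,0,6,-0.0053,0,0,0,0,0,6,-0.0054,0,0,0,0,0,6,-0.0053,0,0,0,0,0,6,-0.0012,0,0,0,0,0,6,-0.0011,0,0,0,0,0,6,-0.0012,0,0,0,0,0])

```text
time_s: 23.67
tcp_pos: [0.5742, -0.2276, 0.0657]
orientation: [3.13, -0.258, 0.007]
contact_force: [7.5, -0.8, -3.3]
finger_gap: 0.063
gripper_force: 3.3
```

Call:
move_arm(moves=[6,-0.0003,-0.0047,0,0,0,-0.12,6,-0.0003,-0.0046,0,0,0,-0.12,6,-0.0003,-0.0047,0,0,0,-0.12,6,-0.0003,-0.0046,0,0,0,-0.12,6,-0.0003,-0.0047,0,0,0,-0.12,6,-0.0003,-0.0046,0,0,0,-0.12,6,-0.0003,-0.0047,0,0,0,-0.12,6,-0.0003,-0.0046,0,0,0,-0.12])

```text
time_s: 24.33
tcp_pos: [0.563, -0.1925, 0.0659]
orientation: [2.892, 1.226, 0.006]
contact_force: [3.6, 3.4, -0.5]
finger_gap: 0.057
gripper_force: 2.2
```

```bash
python3 look.py 1.6
```

```text
theta 45.9 Fr 4.97 Ft -0.25 q6 0.313 t 24.3333 r 0.0403 [ 0.563  -0.1925  0.0659]
side [192.0, 109.19999694824219, 134.10000610351562, 248.2]
top [15.3, 50.099998474121094, 117.80000305175781, 71.5]
```

Now at 608° with a 1:1 drive, so I'll continue.

Call:
move_arm(moves=[6,-0.0003,-0.0047,0,0,0,-0.12,6,-0.0003,-0.0046,0,0,0,-0.12,6,-0.0003,-0.0047,0,0,0,-0.12,6,-0.0003,-0.0046,0,0,0,-0.12,6,-0.0003,-0.0047,0,0,0,-0.12,6,-0.0003,-0.0046,0,0,0,-0.12,6,-0.0003,-0.0047,0,0,0,-0.12,6,-0.0003,-0.0046,0,0,0,-0.12])

```text
time_s: 25.1
tcp_pos: [0.5275, -0.1816, 0.0659]
orientation: [-2.002, -2.419, -0.004]
contact_force: [-0.5, 5.8, 4.3]
finger_gap: 0.063
gripper_force: 3.2
```

```bash
python3 look.py 1.8
```

```text
theta 100.8 Fr 5.76 Ft -0.6 q6 -0.655 t 25.1 r 0.0394 [ 0.5275 -0.1816  0.0659]
side [244.0, 109.0, 128.60000610351562, 300.2]
top [138.8, 28.5, 117.9000015258789, 195.0]
```

Call:
move_arm(moves=[6,-0.0003,-0.0047,0,0,0,-0.12,6,-0.0003,-0.0046,0,0,0,-0.12,6,-0.0003,-0.0047,0,0,0,-0.12,6,-0.0003,-0.0046,0,0,0,-0.12,6,-0.0003,-0.0047,0,0,0,-0.12,6,-0.0003,-0.0046,0,0,0,-0.12,6,-0.0003,-0.0047,0,0,0,-0.12,6,-0.0003,-0.0046,0,0,0,-0.12,6,0.012,0,0,0,0,0,6,0.015,0,0,0,0,0])

```text
time_s: 26.03
tcp_pos: [0.4745, -0.1949, 0.0654]
orientation: [0.669, 3.069, -0.002]
contact_force: [0.2, -0.1, 0.3]
finger_gap: 0.058
gripper_force: 0.0
```

Call:
move_arm(moves=[6,0,0,-0.03,0,0,0,6,0,0,-0.03,0,0,0,0,0,0,-0.03,0,0,0,0,0,0,0,0,0,0])

```text
time_s: 26.37
tcp_pos: [0.4777, -0.1964, 0.1625]
orientation: [0.666, 3.059, -0.007]
contact_force: [0.7, -0.7, 1.7]
finger_gap: -0.001
gripper_force: 0.0
```

```bash
python3 look.py 2;python3 - <<'E'
from h import *
b,t=pickle.load(open("last.pkl","rb"))
cv2.imwrite("pics/f.png",np.hstack([cv2.resize(b["pixels"][200:280,330:450],None,fx=6,fy=6,interpolation=2)]))
E
```

```text
theta 155.4 Fr -0.92 Ft 0.37 q6 -1.676 t 26.3667 r 0.0613 [ 0.4777 -0.1964  0.1625]
side [296.0, 103.0, 126.5999984741211, 352.2]
top [122.0, 115.19999694824219, 118.4000015258789, 178.2]
```

View pics/f.png

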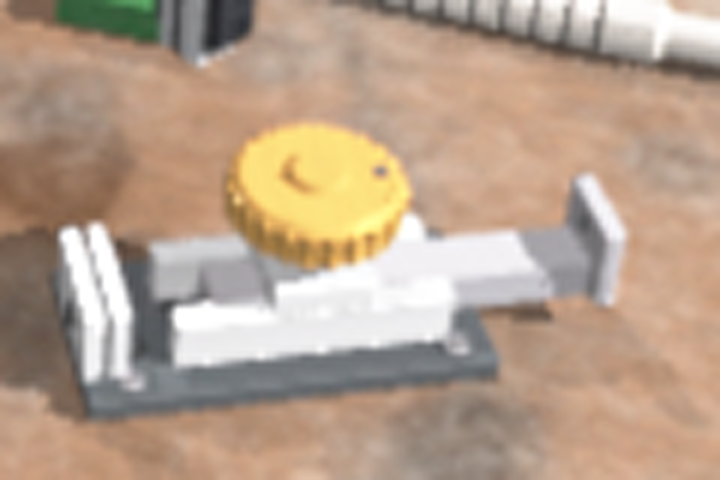

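The dot is back near its starting angle, at side-view pixel (393.3,228.5) against (393.3,231.5) before the 6 mm rise. That is about two full turns, and the bar is still out. Next I'll plan the push with the tool's +x face.

Run:
```python
from h import *
b,t=pickle.load(open("last.pkl","rb"))
P=plane(b,393.3,228.5,.070);v=P[:2]-[.535,-.2208];a=np.degrees(np.arctan2(v[1],v[0]));print("dot",a,np.hypot(*v),"joint",a+56.2+720)
from plan import *;from plant import sensors
s=sensors.get_state();o=s["orientation"];n=o/np.linalg.norm(o);psi=np.angle(np.exp(2j*np.arctan2(n[1],n[0])))
c=[*s["tcp_pos"],psi];print(np.round(c,4))
C=np.array([.535,-.2208]);ps=np.radians(123.8);u=np.array([np.cos(ps),np.sin(ps)])
Q=lambda d,z:[*(C-d*u),z,ps]
w=lin(c,Q(.15,.14),9)+lin(Q(.15,.14),Q(.15,.032),5)+[Q(.15,.032)]*2
rows(w,0,c)
```

```text
dot -66.94576354864029 0.021721555176718393 joint 709.2542364513597
[ 0.4753 -0.1949  0.1569  2.7135]
[0,-0.0214,-0.0086,0.0019,0,0,0.061,0,-0.0219,-0.0073,0.0019,0,0,0.062,0,-0.0223,-0.0059,0.0018,0,0,0.061,0,-0.0227,-0.0046,0.0019,0,0,0.062,0,-0.0228,-0.0031,0.0019,0,0,0.061,0,-0.0231,-0.0018,0.0019,0,0,0.062,0,-0.023,-0.0003,0.0019,0,0,0.061,0,-0.0231,0.0011,0.0018,0,0,0.061,0,-0.0229,0.0025,0.0019,0,0,0.062,0,-0,0,0.0216,0,0,-0.0]
[0,-0,0,0.0216,0,0,-0,0,-0,0,0.0216,0,0,-0,0,-0,0,0.0216,0,0,-0,0,-0,0,0.0216,0,0,-0,0,-0,0,0,0,0,-0,0,-0,0,0,0,0,-0.0]
end [ 0.6184 -0.3454  0.032   2.1605]
```

Call:
move_arm(moves=[0,-0.0214,-0.0086,0.0019,0,0,0.061,0,-0.0219,-0.0073,0.0019,0,0,0.062,0,-0.0223,-0.0059,0.0018,0,0,0.061,0,-0.0227,-0.0046,0.0019,0,0,0.062,0,-0.0228,-0.0031,0.0019,0,0,0.061,0,-0.0231,-0.0018,0.0019,0,0,0.062,0,-0.023,-0.0003,0.0019,0,0,0.061,0,-0.0231,0.0011,0.0018,0,0,0.061,0,-0.0229,0.0025,0.0019,0,0,0.062,0,0,0,0,0,0,0])

```text
time_s: 27.3
tcp_pos: [0.6182, -0.3462, 0.1345]
orientation: [-1.482, -2.767, 0.001]
contact_force: [-0.7, 0.1, 0.1]
finger_gap: -0.0
gripper_force: 0.0
```

Call:
move_arm(moves=[0,0,0,0.0216,0,0,0,0,0,0,0.0216,0,0,0,0,0,0,0.0216,0,0,0,0,0,0,0.0216,0,0,0,0,0,0,0.0216,0,0,0,0,0,0,0,0,0,0,0,0,0,0,0,0,0])

```text
time_s: 27.88
tcp_pos: [0.6157, -0.3426, 0.0267]
orientation: [-1.474, -2.767, -0.001]
contact_force: [0.5, -0.4, 1.0]
finger_gap: 0.001
gripper_force: 0.0
```

Run:
```python
from h import *;from plant import sensors,eyes
s=sensors.get_state();print(s["tcp_pos"],s["orientation"],s["contact_force"])
u=np.array([np.cos(np.radians(123.8)),np.sin(np.radians(123.8))]);v=s["tcp_pos"][:2]-[.535,-.2208];print("along",v@u,"lat",v@[-u[1],u[0]])
b=eyes.read_camera("side");cv2.imwrite("pics/g.png",cv2.resize(b["pixels"][180:290,330:480],None,fx=5,fy=5,interpolation=2))
```

```text
[ 0.61565565 -0.34262279  0.02674847] [-1.47419106e+00 -2.76704381e+00 -8.90625952e-04] [ 0.48329662 -0.37303313  0.98243095]
along -0.14610122971253536 lat 0.0007458915378063007
```

View pics/g.png

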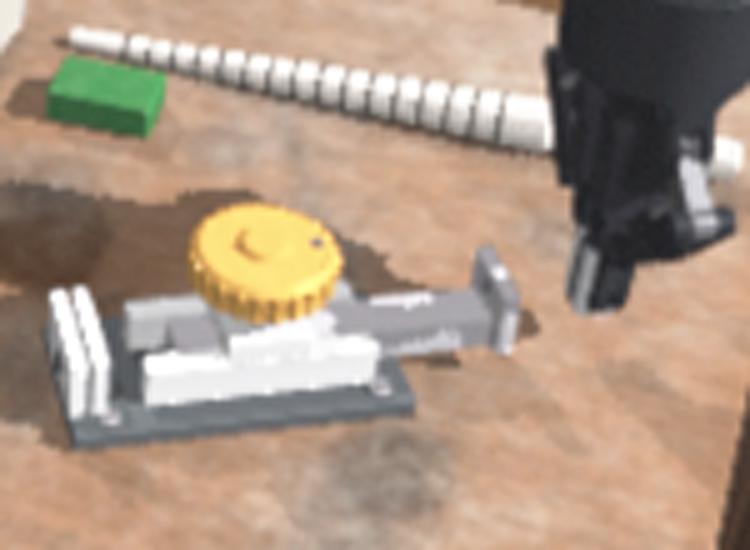

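The side view shows the fingers behind the bar head and clear of it, with the head free. I'll push gently.

Call:
move_arm(moves=[0,0.006,0,-0.002,0,0,0,0,0.006,0,0,0,0,0,0,0.006,0,0,0,0,0,0,0.006,0,0,0,0,0,0,0.003,0,0,0,0,0,0,0.003,0,0,0,0,0,0,0.003,0,0,0,0,0,0,0.003,0,0,0,0,0,0,0.003,0,0,0,0,0,0,0.003,0,0,0,0,0])

```text
time_s: 28.77
tcp_pos: [0.5947, -0.3094, 0.032]
orientation: [1.477, 2.772, -0.0]
contact_force: [1.2, -1.6, -0.9]
finger_gap: -0.007
gripper_force: 0.7
```

Call:
move_arm(moves=[0,0.003,0,0,0,0,0,0,0.003,0,0,0,0,0,0,0.003,0,0,0,0,0,0,0.003,0,0,0,0,0,0,0.002,0,0,0,0,0,0,0,0,0,0,0,0])

```text
time_s: 29.27
tcp_pos: [0.5862, -0.2972, 0.0316]
orientation: [-1.476, -2.772, -0.0]
contact_force: [-0.8, -0.6, 0.0]
finger_gap: -0.002
gripper_force: 0.0
```

Run:
```python
from h import *;from plant import sensors
s=sensors.get_state();u=np.array([np.cos(np.radians(123.8)),np.sin(np.radians(123.8))]);v=s["tcp_pos"][:2]-[.535,-.2208];print("along",v@u,"lat",v@[-u[1],u[0]],s["contact_force"][:2]@u,s["tcp_pos"])
```

```text
along -0.09201194761334963 lat -2.2332564063420313e-05 -0.0032055691479392387 [ 0.5862044  -0.29724808  0.03164249]
```

Call:
move_arm(moves=[0,0.002,0,0,0,0,0,0,0.002,0,0,0,0,0,0,0.002,0,0,0,0,0,0,0.0015,0,0,0,0,0,0,0,0,0,0,0,0])

```text
time_s: 29.68
tcp_pos: [0.5829, -0.2923, 0.0318]
orientation: [1.475, 2.77, -0.002]
contact_force: [2.8, -4.1, -3.9]
finger_gap: -0.001
gripper_force: 2.6
```

Call:
move_arm(moves=[0,0.0015,0,0,0,0,0,0,0.001,0,0,0,0,0,0,0,0,0,0,0,0])

```text
time_s: 29.93
tcp_pos: [0.5829, -0.2923, 0.0321]
orientation: [1.473, 2.765, -0.005]
contact_force: [8.4, -10.7, -8.8]
finger_gap: 0.0
gripper_force: 6.4
```

The bar is firmly against its stop: the force rose with no further travel. I'll draw back clear and verify.

Call:
move_arm(moves=[0,0,0,0,0,0,0,0,-0.004,0,0,0,0,0,0,-0.01,0,0,0,0,0,0,-0.02,0,0,0,0,0,0,-0.02,0,0,0,0,0,0,-0.01,0,-0.02,0,0,0,0,0,0,-0.03,0,0,0,0,0,0,-0.03,0,0,0,0,0,0,0,0,0,0,0,0,0,0,0,0,0])

```text
time_s: 30.77
tcp_pos: [0.6184, -0.3438, 0.1151]
orientation: [1.475, 2.769, -0.001]
contact_force: [-0.5, -0.2, -0.4]
finger_gap: -0.003
gripper_force: 0.0
```

```bash
python3 look.py 2;python3 - <<'E'
from h import *
b,t=pickle.load(open("last.pkl","rb"))
cv2.imwrite("pics/k.png",cv2.resize(b["pixels"][180:290,330:480],None,fx=5,fy=5,interpolation=2))
E
```

```text
theta 123.9 Fr 0.12 Ft 0.47 q6 -1.204 t 30.7667 r 0.1494 [ 0.6184 -0.3438  0.1151]
side [-63.1, 102.69999694824219, 128.3000030517578, 353.1]
top [304.0, 108.4000015258789, 122.69999694824219, 0.2]
```

View pics/k.png

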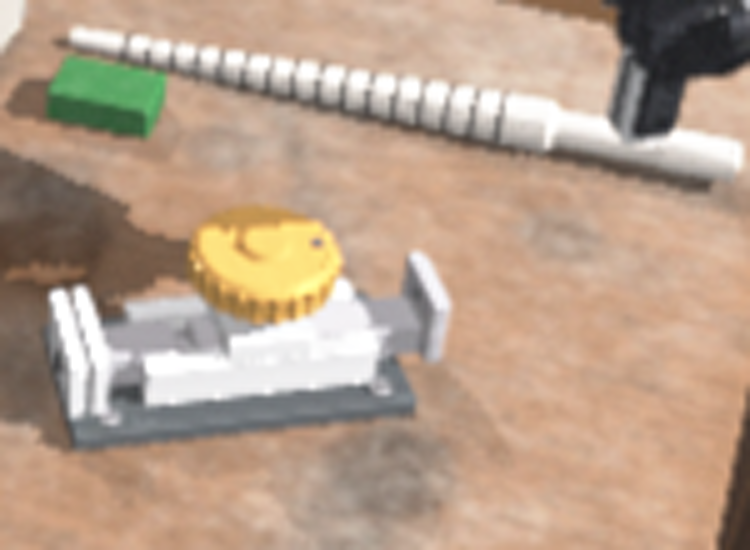

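The picture shows the bar home, with its end at the stop plates and the head close to the base. The dot is still at about 353°, crop (317,243), and the arm is clear, so I'm handing the job in.

```bash
python3 -c "
from plant import env
print(env.finish_job())"
```

```text
the job is handed in; nothing more can be done
None
```

The thumbscrew is loosened about two turns (about 710° by its dot), the bar is pushed home against its end stop, and the arm is drawn back clear; the job is handed in at about 31 s, with no verdict returned.

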